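# Pry open the weaver's peg box

## Robot

A 6-joint arm with a two-finger parallel gripper is mounted at the origin on the work surface. World frame = base frame: x ahead of the robot, y to its left, z up, the work surface at z = 0. Lengths are in mm, angles in rad, forces in N, time in s.
With the tool pointing down it reaches from about 275 to 1000 mm from the base axis. Payload 8.4 kg.
Tool frame: the origin (TCP) lies at the centre of the arm's flange, where the gripper is bolted on; the fingertips stand 173 mm ahead of it and the grasp point (between the pads) lies 155 mm ahead of it; z points along the fingers, y is the direction in which the jaws open and shut (so a half turn about z gives the same grasp; the last joint's range is limited). The gripper opens to 85 mm and grips with 20 to 120 N. Pads are 22 mm wide; open, the fingers measure 114 mm over their backs; the gripper's body (76 mm by 85 mm) begins 54 mm behind the grasp point. The pads swing forward as they close: fully open they stand 13 mm farther back than shut.
Start: joints at [1.123, 0.353, 1.633, -0, 1.155, -0.002], TCP at [269.487, 563.92, 404.681] pointing down, gripper open.
Joint ranges: [-2.63, 2.63], [-0.92, 2.1], [0.06, 2.66], [-1.3, 4.44], [0, 2.69], [-3.02, 3.02]. Speed limits (rad/s): [2.22, 2.22, 2.79, 3.14, 3.14, 3.14].

## Interface

Orientations are given as [roll, pitch, yaw] about the fixed x, y, z axes, in that order (R = Rz(yaw) Ry(pitch) Rx(roll)).
In Python, from rig import sense, grab_frame, camera_model, sign_off gives the robot as it stands. The module is installed in compiled form; this text tells all that it offers.
- The arm moves only by the tool step_arm, never from a script. Its argument "commands" is a list of rows, each a list of 3 entries, a list of its own where there are three numbers: the shift along the tool's x, y, z in mm, then the turn about the tool's z in rad, then the opening, from 0 (shut) to 1 (fully open). A call has 1 to 20 rows; each row shifts and turns the pose as measured when the row begins, along the tool's axes as they then stand; what a row does not reach is not made up. A row lasts 1/8 s, in which the tool goes at most 62.5 mm and 10.7 degrees, less where a joint would pass 70% of its speed; a pose out of reach is approached as far as the arm can. A call with a gripper value outside its range is refused whole. The fingers move at their own pace and stop on an object; "force" is the grip in N (left out, the last holds). Time passes only in rows, so rows that do not move let the fingers close. It gives the time, the measured TCP pose, the force and the opening at its end, in the units of the state.
- sense(): the state, without advancing time (a new reading comes with each control period).
- grab_frame(name): name is "scene" or "top"; returns the picture (400x640x3 uint8, blue, green, red); there is no depth.
- camera_model(name): a dict with "fx", "fy", "cx", "cy" (pixels), "R" (3x3) and "t" (3): a world point X has camera coordinates R X + t. Camera axes: x right, y down, z forward; pixel columns grow to the right and rows downward; lengths in mm; the calibration is good to about 2 mm. A picture is of the moment at which its call begins. camera_model takes no time and is no camera call.
- sign_off(): hands the job in, once; it reports no verdict.
The state is a dict: "clock": time; "qpos": joint angles; "qvel": joint speeds; "joint_efforts": joint torques, N m; "eef_pos": TCP position; "tcp_rot": TCP orientation; "contact_force": force on the tool from outside, world axes, zero at the start; "wrist_torque": the same for the moment, N m; "opening": opening from 0.0 (shut) to 1.0 (fully open).
Only numpy, scipy, OpenCV 4.12 (cv2) and the standard library are available. Lean on these libraries where they do the work, as an engineer would, in place of code of your own. Each camera call takes 0.05 s, during which the arm holds its last target. There are 200 camera calls.

## Task

Take the flat pry blade from the weaver's table (not the round pointed bodkin), push its blade into the slot under the lid of the wooden peg box and lever the lid up with it until it stands open by 35 degrees or more; the lid stays where it is left. Then lay the pry blade flat on the table and let go of it. Raise the lid with the blade, not with the gripper, and leave the bodkin where it is.

Things in the scene. Friction and masses are not known exactly. Their poses are not given: they have to be found in the camera images.
- blade_grip (a point): Centre of the pry blade's dark wooden handle, half-way up. The loose tool (about 0.14 kg) lies level on its handle, 100 mm long, 22 wide, 30 high; a flat steel blade 30 mm wide, 3 thick, 80 long runs straight from the handle's end at mid-height. x points along the tool to the blade's tip, z up. It starts on the robot's right, x roughly along +y (within 25 degrees).
- blade_tip (a point): Middle of the blade's end edge, 130 mm along x from blade_grip; same axes.
- bodkin_grip (a point): Bystander: handle centre, half-way up, of the bodkin: the same handle as the pry blade but a round tapering steel spike 80 mm long in place of the flat blade. Same axes. It lies 120 to 240 mm from the pry blade in x, nearer the robot or farther away.
- slot (a point): Middle of the slot's mouth in the wooden box's front, 57 mm above the table. x points level into the box to the hinge (along +y within 30 degrees), z up. The box is fixed, 130 mm deep (x), 170 wide, 72 high. The slot, a notch in the front wall's middle, is 80 mm long (y), 14 high: from 50 mm up to the lid's underside at 64 mm. The wall is 10 mm thick; behind it the box is empty above 26 mm.
- lid (a joint): Lid's opening angle in rad: 0 shut, grows as its front edge rises, stop at 1.75. The hinge runs across the box's back upper edge, 130 mm along x from the slot, 64 mm above the table. It is stiff with friction (about 0.25 N m; some 4 N lifts the 0.15 kg lid at the middle), so the lid stays where it is left.
- lid_edge (a point): Middle of the lid's lower front edge; moves with the lid, a plywood panel 130 by 170 mm, 8 mm thick, flush with the box's front, without a handle. x points along the lid from front edge to hinge, z out of its upper face.
Things that resemble listed ones, but are neither listed nor needed, are in the scene too. Of the things that look like the part that bears slot, the larger one is meant.

How it is judged:
By the outcome, as a careful person would: the job done as asked, in the order asked, and still so for the second after the job is handed in, with the robot touching nothing.
It also fails if it takes over 48 s, if anything falls off the work surface, if the arm or the gripper's body presses on something with over 40 N, if the wrist force passes 120 N, or if a joint passes its speed limit or range.

## Working session

There is one attempt and no reset: what is moved stays moved. The work goes in short steps, Python scripts to look and compute and a tool call to move; the robot and the scene stay as the last step left them, time stands still between calls to the robot, and variables do not carry over. Pictures are saved under pics/ and viewed, about 8 in all and at most 12, crops included, and the job is handed in when it is done.

Besides the shell and the picture viewer there is one more tool, called after "Call:" as name(argument=value, ...) on one line, values as JSON. step_arm: Moves the arm, as the interface text tells. Its arguments: {"type":"object","properties":{"commands":{"type":"array","items":{"type":"array"}},"force":{"type":"number"}},"required":["commands"]}

```bash
mkdir -p pics; python3 - <<'E'
from rig import *
import cv2,numpy as np
for n in("scene","top"):
    cv2.imwrite(f"pics/{n}0.png",grab_frame(n)); m=camera_model(n); R=np.array(m["R"]);print(n,m["fx"],m["fy"],m["cx"],m["cy"],(-R.T@np.array(m["t"])).round(),R.round(2).tolist())
print(sense())
E
```

```text
scene 407.4137944468995 407.4137944468995 310.4209985521025 200.1965941054367 [1311.  187.  834.] [[-0.21, 0.98, 0.01], [0.68, 0.15, -0.72], [-0.7, -0.14, -0.7]]
top 400.1934627486181 400.1934627486181 316.2289821606105 197.58478780696598 [338.  34. 971.] [[0.03, -1.0, -0.01], [-0.98, -0.03, -0.19], [0.19, 0.01, -0.98]]
{'clock': 0.1, 'qpos': array([ 1.12259129e+00,  3.53565768e-01,  1.63404179e+00, -2.47669228e-05,
        1.15522578e+00, -2.40858975e-03]), 'qvel': array([ 0.00202457, -0.00176745, -0.00336895,  0.00190058, -0.00015386,
        0.00082434]), 'joint_efforts': array([ 1.24127233e-03, -6.06364059e+01, -3.42817354e+01,  1.60976920e-04,
        3.88706481e-03, -1.87382841e-05]), 'eef_pos': array([269.40286258, 563.7243409 , 404.05251788]), 'tcp_rot': array([-3.14035192e+00,  1.96581326e-05,  2.69580623e+00]), 'contact_force': array([ 0.08342652, -0.02758206,  1.17861313]), 'wrist_torque': array([0.02644956, 0.03001124, 0.01712545]), 'opening': 0.9970613325564665}
```

View pics/scene0.png

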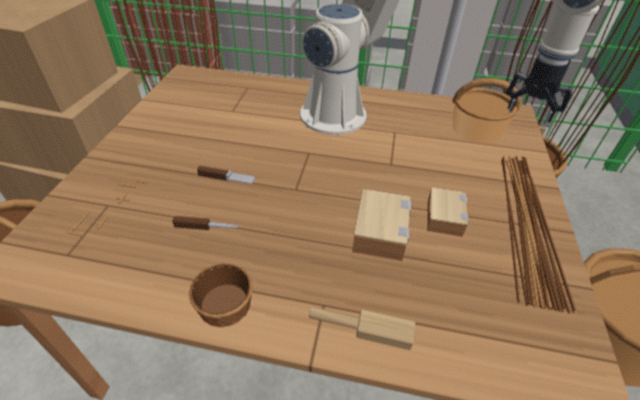

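View pics/top0.png

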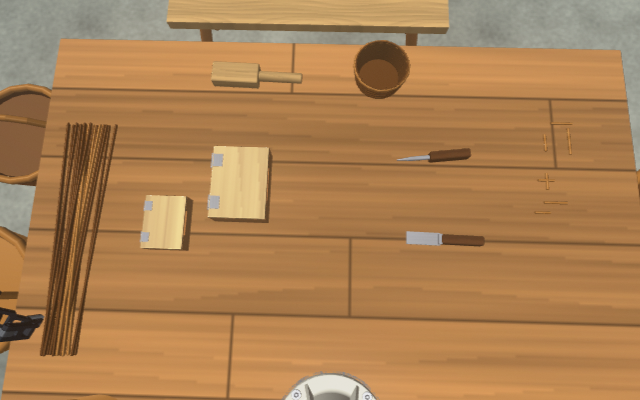

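The top view shows two dark-handled tools. (445,239) has a flat, wide blade, so it is the pry blade; (435,156) has a tapering spike, so it is the bodkin. There are two boxes: (238,183) is the larger and is the one meant, and (165,222) is a smaller lookalike. Next I measure and confirm in one crop.

```bash
cat > h.py <<'E'
from rig import *
import cv2,numpy as np
def ray(n,uv,z):
    m=camera_model(n);R=np.array(m["R"]);c=-R.T@np.array(m["t"])
    d=R.T@np.array([(uv[0]-m["cx"])/m["fx"],(uv[1]-m["cy"])/m["fy"],1]);return c+d*(z-c[2])/d[2]
def big(mask,x0,y0,x1,y1):
    k=np.zeros_like(mask);k[y0:y1,x0:x1]=mask[y0:y1,x0:x1]
    cs=cv2.findContours(k,cv2.RETR_EXTERNAL,cv2.CHAIN_APPROX_NONE)[0];return max(cs,key=cv2.contourArea)
def show(n,c,z):
    P=np.array([ray(n,p,z)[:2] for p in c[:,0]],np.float32);r=cv2.minAreaRect(P);return r,cv2.boxPoints(r)
E
python3 - <<'E'
from h import *
np.set_printoptions(precision=1,suppress=True)
im=cv2.imread("pics/top0.png");hsv=cv2.cvtColor(im,cv2.COLOR_BGR2HSV)
dark=((hsv[...,2]<120)&(hsv[...,1]>60)).astype(np.uint8)*255
steel=((hsv[...,1]<60)&(hsv[...,2]>100)).astype(np.uint8)*255
for nm,m,b,z in(("pry handle",dark,(438,225,500,255),30),("pry blade",steel,(395,225,450,255),16),("bodkin handle",dark,(425,140,480,168),30)):
    c=big(m,*b);r,p=show("top",c,z);print(nm,cv2.boundingRect(c),r,p.tolist())
box=((hsv[...,1]<125)&(hsv[...,2]>150)).astype(np.uint8)*255
c=big(box,195,135,280,230);r,p=show("top",c,72);print("box",cv2.boundingRect(c),r,p.tolist())
s=cv2.imread("pics/scene0.png")
a=cv2.resize(im[130:260,130:500],None,fx=2.1,fy=2.1);b=cv2.resize(s[150:270,170:480],(777,300))
print(im[183,238],im[239,465],im[239,425],hsv[183,238])
cv2.imwrite("pics/crop1.png",np.vstack([a,b[:, :777]]))
E
```

```text
pry handle (442, 234, 58, 12) ((428.72198486328125, -319.6307373046875), (132.99871826171875, 24.30213737487793), 88.51316833496094) [[414.84954833984375, -385.79241943359375], [439.14349365234375, -386.4229736328125], [442.59442138671875, -253.46905517578125], [418.30047607421875, -252.8385009765625]]
pry blade (406, 231, 37, 14) ((432.73004150390625, -214.74057006835938), (85.67446899414062, 29.5911865234375), 88.51097869873047) [[416.8263244628906, -257.1788635253906], [446.4075012207031, -257.94781494140625], [448.6337585449219, -172.30227661132812], [419.0525817871094, -171.5333251953125]]
bodkin handle (428, 148, 43, 15) ((635.731689453125, -275.98443603515625), (28.326114654541016, 104.47842407226562), 6.634478569030762) [[615.6279907226562, -225.7313690185547], [627.6989135742188, -329.5101623535156], [655.8353881835938, -326.23748779296875], [643.7644653320312, -222.45870971679688]]
box (206, 146, 63, 73) ((546.671630859375, 226.97703552246094), (134.4950408935547, 169.6063232421875), 89.56744384765625) [[461.3631896972656, 160.37164306640625], [630.9646606445312, 159.09121704101562], [631.9801025390625, 293.5824279785156], [462.37860107421875, 294.86285400390625]]
[138 198 228] [ 43  70 105] [170 168 169] [ 20 101 228]
```

View pics/crop1.png

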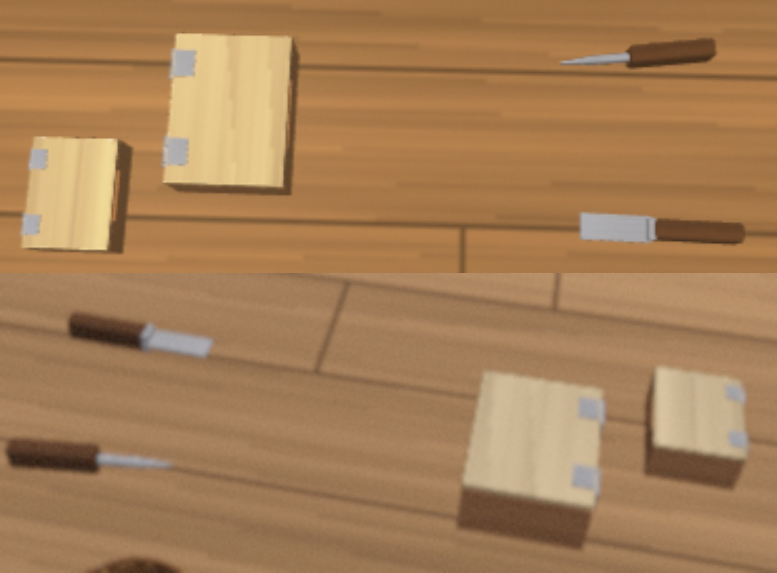

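The crop confirms it: the wide-bladed tool and the larger box are the ones meant. The handle mask ran into a plank seam, so I'll clean it up and fit the edges.

```bash
python3 - <<'E'
from h import *
np.set_printoptions(precision=1,suppress=True)
im=cv2.imread("pics/top0.png");hsv=cv2.cvtColor(im,cv2.COLOR_BGR2HSV)
dark=((hsv[...,2]<120)&(hsv[...,1]>60)).astype(np.uint8)*255
dark=cv2.morphologyEx(dark,cv2.MORPH_OPEN,np.ones((5,5),np.uint8))
steel=((hsv[...,1]<60)&(hsv[...,2]>100)).astype(np.uint8)*255
def cen(m,b,z):
    c=big(m,*b);M=cv2.moments(c);print(cv2.boundingRect(c));return ray("top",(M["m10"]/M["m00"],M["m01"]/M["m00"]),z)
h=cen(dark,(438,225,500,255),25);b=cen(steel,(395,225,441,255),16);d=b-h
print("handle",h,"blade",b,"dist",np.hypot(*d[:2]),"yaw",np.degrees(np.arctan2(d[1],d[0])))
box=((hsv[...,1]<125)&(hsv[...,2]>150)|(hsv[...,1]<60)).astype(np.uint8)*255
c=big(box,195,135,280,230);q=cv2.approxPolyDP(cv2.convexHull(c),4,True)[:,0];print(q.tolist())
P=np.array([ray("top",p,72) for p in q]);print(P)
for i in range(len(P)): e=P[(i+1)%len(P)]-P[i];print(np.hypot(*e[:2]),np.degrees(np.arctan2(e[1],e[0])))
# scene view check
s=cv2.imread("pics/scene0.png")
for uv,z in(((227,177),16),((254,181),16),((198,172),25),((363,190),72),((411,197),72),((407,243),72),((356,234),72)):print(uv,ray("scene",uv,z))
E
```

```text
(442, 235, 42, 11)
(406, 231, 35, 14)
handle [ 429.5 -303.    25. ] blade [ 432.8 -212.2   16. ] dist 90.90598414457767 yaw 87.94424496910979
[[214, 146], [268, 148], [264, 218], [207, 216]]
[[630.2 287.5  72. ]
 [628.6 160.2  72. ]
 [462.7 160.9  72. ]
 [463.9 290.8  72. ]]
127.30735228319254 -90.7422550990047
165.83002109558785 179.76043226413492
129.83789019471934 89.50738498820587
166.3928148030413 -1.1122192213714281
(227, 177) [ 442.6 -250.3   16. ]
(254, 181) [ 441.9 -164.5   16. ]
(198, 172) [ 449.9 -339.7   25. ]
(363, 190) [470.2 164.   72. ]
(411, 197) [469.  294.9  72. ]
(407, 243) [635.9 291.3  72. ]
(356, 234) [634.5 166.3  72. ]
```

Call:
step_arm(commands=[[[0,0,0],0.17,1],[[0,0,0],0.17,1],[[0,0,0],0.17,1],[[0,0,0],0.17,1],[[0,0,0],0.17,1],[[0,0,0],0.17,1],[[0,0,0],0.15,1],[[-50,12,0],0,1],[[-50,12,0],0,1],[[-50,12,0],0,1],[[-50,12,0],0,1],[[-50,12,0],0,1],[[-50,12,0],0,1],[[-50,12,0],0,1],[[-50,12,0],0,1],[[-50,12,0],0,1],[[-50,12,0],0,1],[[-50,12,0],0,1],[[-50,12,0],0,1],[[-50,12,0],0,1]], force=80)

```text
clock: 2.6
eef_pos: [370.1, -115.6, 403.7]
tcp_rot: [-3.142, 0.008, 1.493]
contact_force: [0.5, -0.6, 0.4]
opening: 1.0
```

Call:
step_arm(commands=[[[-40,17,0],-0.04,1],[[-40,17,30],0,1],[[-40,17,40],0,1],[[-40,16,40],0,1],[[0,0,20],0,1],[[0,0,0],0,1]])

```text
clock: 3.35
eef_pos: [430.5, -289.9, 271.1]
tcp_rot: [3.139, 0.009, 1.528]
contact_force: [0.3, -0.2, 0.7]
opening: 1.0
```

```bash
python3 - <<'E'
from h import *
s=sense();print(s["eef_pos"],s["tcp_rot"])
a=grab_frame("scene")[110:260,130:330];b=grab_frame("top")[190:320,390:560]
cv2.imwrite("pics/c2.png",np.hstack([cv2.resize(a,(400,300)),cv2.resize(b,(392,300))]))
E
```

```text
[ 430.49650881 -289.85658368  271.12383224] [3.13921116 0.00901268 1.52794712]
```

View pics/c2.png

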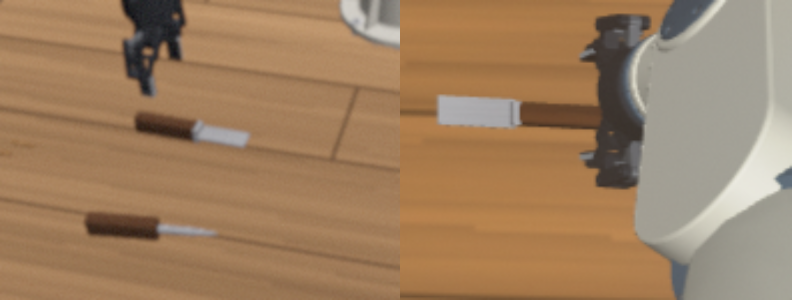

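The jaws straddle the handle axis of the flat-bladed tool, and the bodkin is well clear. I shift 12 mm forward, descend and grip.

Call:
step_arm(commands=[[[12,0,30],0,1],[[0,0,30],0,1],[[0,0,25],0,1],[[0,0,8],0,1],[[0,0,0],0,1]])

```text
clock: 4.08
eef_pos: [435.7, -278.3, 185.5]
tcp_rot: [3.125, 0.017, 1.532]
contact_force: [0.1, 0.2, -0.2]
opening: 1.0
```

Call:
step_arm(commands=[[[0,-5,7],0,1],[[0,0,0],0,1],[[0,0,0],0,0],[[0,0,0],0,0],[[0,0,0],0,0],[[0,0,0],0,0],[[0,0,0],0,0],[[0,0,0],0,0]], force=110)

```text
clock: 5.08
eef_pos: [431.4, -278.9, 181.4]
tcp_rot: [3.121, 0.02, 1.532]
contact_force: [0.2, 0.1, 0.2]
opening: 0.232
```

The grip sits a bit high on the handle, so I'll regrip lower.

Call:
step_arm(commands=[[[0,0,0],0,0.6],[[0,0,0],0,0.6],[[0,0,5],0,0.6],[[0,0,2],0,0.6],[[0,0,0],0,0],[[0,0,0],0,0],[[0,0,0],0,0],[[0,0,0],0,0],[[0,0,0],0,0],[[0,0,0],0,0]], force=110)

```text
clock: 6.32
eef_pos: [431.5, -279.0, 174.1]
tcp_rot: [3.122, 0.019, 1.532]
contact_force: [-1.0, 0.5, 0.7]
opening: 0.238
```

Call:
step_arm(commands=[[[0,0,-20],0,0],[[0,0,-40],0,0],[[0,0,-40],0,0],[[0,0,0],-0.03,0],[[40,16,0],0,0],[[40,16,0],0,0],[[40,16,0],0,0],[[40,16,0],0,0],[[40,16,0],0,0],[[40,16,0],0,0],[[30,12,0],0,0],[[0,0,0],0,0],[[0,0,0],0,0]])

```text
clock: 7.95
eef_pos: [538.8, 0.8, 262.3]
tcp_rot: [3.136, 0.018, 1.568]
contact_force: [0.1, -0.7, -2.6]
opening: 0.237
```

```bash
python3 - <<'E'
from h import *
s=sense();print(s["eef_pos"],s["tcp_rot"],s["opening"])
a=grab_frame("scene")[100:280,240:480];b=grab_frame("top")[110:300,190:430]
cv2.imwrite("pics/c3.png",np.hstack([cv2.resize(a,(400,300)),cv2.resize(b,(379,300))]))
E
```

```text
[538.75238981   0.75486978 262.25850853] [3.13568542 0.01782014 1.56795477] 0.23706380426901627
```

View pics/c3.png

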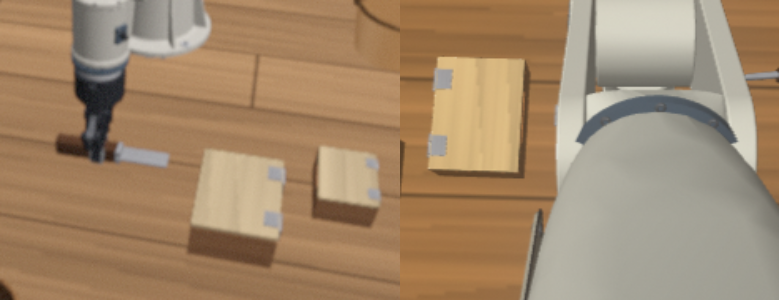

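The blade is held level and points at the larger box. I'll measure the tip in the scene view.

```bash
cat > tip.py <<'E'
from h import *
import sys
np.set_printoptions(precision=1,suppress=True)
x0,y0,x1,y1=map(int,sys.argv[1:5]);z=float(sys.argv[5])
s=sense();im=grab_frame("scene");hsv=cv2.cvtColor(im,cv2.COLOR_BGR2HSV)
c=big(((hsv[...,1]<75)&(hsv[...,2]>120)).astype(np.uint8)*255,x0,y0,x1,y1)
r,p=show("scene",c,z);print(s["eef_pos"],s["tcp_rot"],cv2.boundingRect(c),r,p)
E
python3 tip.py 306 180 350 206 103
```

```text
[538.8   0.3 262.6] [3.1 0.  1.6] (309, 185, 33, 16) ((536.1613159179688, 67.88458251953125), (46.87694549560547, 86.17005920410156), 2.967602491378784) [[510.5 109.7]
 [515.   23.6]
 [561.8  26.1]
 [557.3 112.1]]
```

Call:
step_arm(commands=[[[0,9,20],0,0],[[0,0,20],0,0],[[0,0,4],0,0],[[0,0,0],0,0],[[0,0,0],0,0]])

```text
clock: 8.72
eef_pos: [548.3, -4.1, 219.5]
tcp_rot: [3.132, 0.018, 1.562]
contact_force: [-0.5, 0.0, -1.6]
opening: 0.239
```

Call:
step_arm(commands=[[[20,0,3],0,0],[[20,0,1],0,0],[[10,0,0],0,0],[[10,0,0],0,0],[[0,0,0],0,0]])

```text
clock: 9.35
eef_pos: [549.5, 60.1, 216.0]
tcp_rot: [3.129, 0.017, 1.562]
contact_force: [-0.2, 0.1, -2.5]
opening: 0.241
```

Call:
step_arm(commands=[[[10,0,0],0,0],[[10,0,0],0,0],[[10,0,0],0,0],[[10,0,0],0,0],[[0,0,0],0,0]])

```text
clock: 9.98
eef_pos: [549.9, 102.5, 215.3]
tcp_rot: [3.129, 0.017, 1.561]
contact_force: [-0.5, -1.0, -1.7]
opening: 0.238
```

```bash
python3 - <<'E'
from h import *
s=sense();print(s["eef_pos"],s["tcp_rot"],s["contact_force"],s["wrist_torque"])
a=grab_frame("scene")[100:280,270:510];b=grab_frame("top")[110:260,190:310]
cv2.imwrite("pics/c4.png",np.hstack([cv2.resize(a,(480,360)),cv2.resize(b,(288,360))]))
E
```

```text
[549.89383925 102.47224354 215.29965272] [3.12912438 0.01748405 1.56120343] [-0.50456928 -1.01661056 -1.70207018] [ 0.02184544 -0.00407949 -0.03220776]
```

View pics/c4.png

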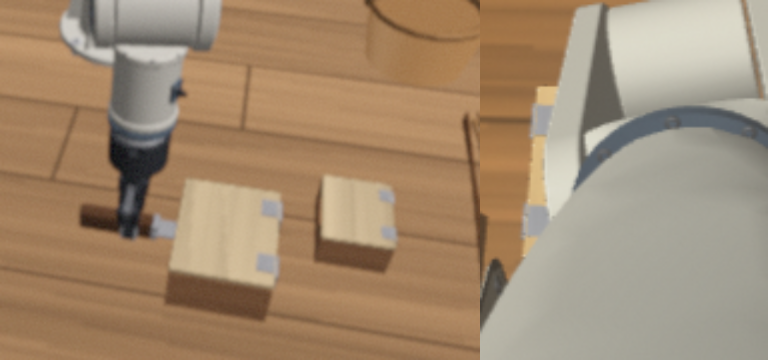

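The blade is about 48 mm deep in the slot with no contact force. Lifting now.

Call:
step_arm(commands=[[[0,0,-8],0,0],[[0,0,-8],0,0],[[0,0,-8],0,0],[[0,0,-8],0,0],[[0,0,-8],0,0],[[0,0,0],0,0]])

```text
clock: 10.82
eef_pos: [548.6, 101.6, 257.8]
tcp_rot: [3.131, 0.019, 1.56]
contact_force: [0.0, -0.7, -4.0]
opening: 0.242
```

Call:
step_arm(commands=[[[0,0,-8],0,0],[[0,0,-8],0,0],[[0,0,-8],0,0],[[0,0,-8],0,0],[[0,0,-8],0,0],[[0,0,-8],0,0],[[0,0,-6],0,0],[[0,0,0],0,0]])

```text
clock: 11.82
eef_pos: [548.0, 102.4, 316.0]
tcp_rot: [3.131, 0.019, 1.56]
contact_force: [-0.4, -1.6, -3.1]
opening: 0.242
```

```bash
python3 - <<'E'
from h import *
s=sense();print(s["eef_pos"],s["tcp_rot"],s["contact_force"],s["wrist_torque"])
a=grab_frame("scene")[100:280,270:510]
cv2.imwrite("pics/c5.png",cv2.resize(a,(720,540)))
E
```

```text
[548.03003915 102.35852353 315.99769243] [3.1305494  0.01898801 1.56034961] [-0.44361953 -1.59009656 -3.12076181] [-0.27790693  0.03324188 -0.03259667]
```

View pics/c5.png

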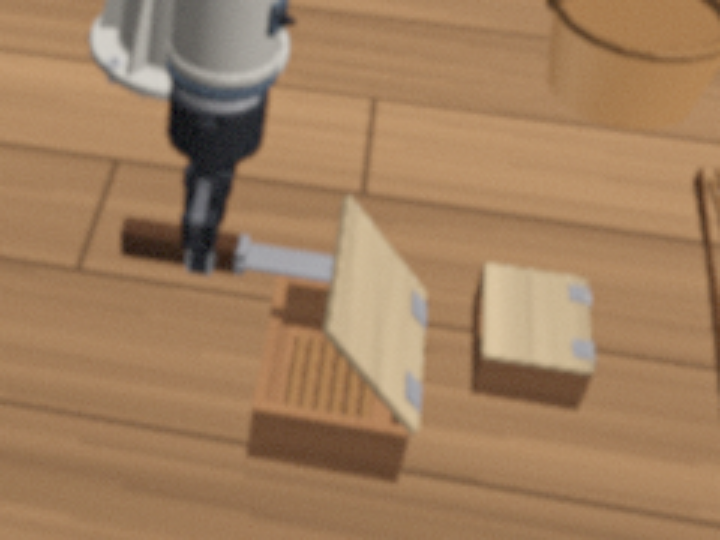

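The lid stands at about 48° (the tip is at about 157 mm, 82 mm from the hinge). I ease the blade down, pull it out and carry it back to its free spot.

Call:
step_arm(commands=[[[0,0,8],0,0],[[-10,0,0],0,0],[[-30,0,0],0,0],[[-40,0,0],0,0],[[-40,0,0],0,0],[[-40,-20,0],0,0],[[-40,-20,0],0,0],[[-40,-20,0],0,0],[[-40,-20,0],0,0],[[-40,-20,20],0,0],[[-30,-15,30],0,0],[[0,0,30],0,0],[[0,0,20],0,0],[[0,0,0],0,0],[[0,0,0],0,0]])

```text
clock: 13.75
eef_pos: [426.8, -265.7, 209.6]
tcp_rot: [3.125, 0.02, 1.557]
contact_force: [0.7, -0.1, -2.2]
opening: 0.238
```

Call:
step_arm(commands=[[[0,0,15],0,0],[[0,0,10],0,0],[[0,0,6],0,0],[[0,0,0],0,0],[[0,0,0],0,0]])

```text
clock: 14.38
eef_pos: [428.2, -266.4, 178.0]
tcp_rot: [3.122, 0.021, 1.558]
contact_force: [0.2, -0.3, -1.2]
opening: 0.239
```

Call:
step_arm(commands=[[[0,0,2],0,0],[[0,0,2],0,0],[[0,0,0],0,0]])

```text
clock: 14.75
eef_pos: [428.5, -266.5, 174.3]
tcp_rot: [3.121, 0.022, 1.559]
contact_force: [-0.2, 0.8, -1.6]
opening: 0.236
```

Back at the height where I picked it up. Releasing gently and rising.

Call:
step_arm(commands=[[[0,0,0],0,0.35],[[0,0,0],0,0.5],[[0,0,0],0,0.8],[[0,0,0],0,1],[[0,0,0],0,1],[[0,0,-20],0,1],[[0,0,-40],0,1],[[0,0,-50],0,1],[[0,0,-50],0,1],[[-50,-30,-30],0,1],[[-50,-30,0],0,1],[[0,0,0],0,1],[[0,0,0],0,1]])

```text
clock: 16.38
eef_pos: [364.1, -360.9, 370.8]
tcp_rot: [3.12, 0.024, 1.56]
contact_force: [-0.3, 0.1, -1.2]
opening: 1.002
```

```bash
python3 - <<'E'
from h import *
s=sense();print(s["eef_pos"],s["contact_force"],s["opening"],s["clock"])
a=grab_frame("scene")[60:310,140:480];b=grab_frame("top")[120:280,130:510]
cv2.imwrite("pics/c6.png",np.vstack([cv2.resize(a,(460,338)),cv2.resize(b,(460,194))]))
E
```

```text
[ 364.12069045 -360.93274503  370.75311669] [-0.30162247  0.08464526 -1.20938113] 1.0015371157004165 16.375
```

View pics/c6.png

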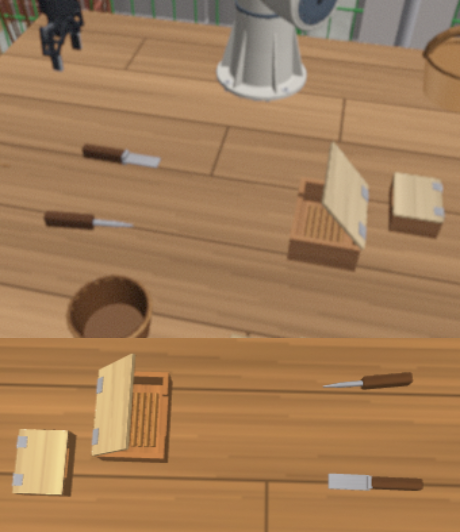

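The tool lies flat, the bodkin is untouched and the lid stands open. A quick lid angle check by projecting the predicted edge.

```bash
python3 - <<'E'
from h import *
m=camera_model("top");R=np.array(m["R"]);t=np.array(m["t"])
for d in(30,40,45,50,55):
    a=np.radians(d);o=[]
    for x in(633,463):
        X=R@np.array([x,291-130*np.cos(a)-8*np.sin(a)*-1,64+130*np.sin(a)+8*np.cos(a)])+t
        o.append((m["fx"]*X[:2]/X[2]+[m["cx"],m["cy"]]).round(0).tolist())
    print(d,o)
print("seen ~ (241,134),(237,215)")
sign_off()
E
```

```text
30 [[254.0, 137.0], [250.0, 213.0]]
40 [[247.0, 134.0], [242.0, 212.0]]
45 [[242.0, 132.0], [237.0, 211.0]]
50 [[237.0, 131.0], [232.0, 210.0]]
55 [[232.0, 130.0], [226.0, 210.0]]
seen ~ (241,134),(237,215)
the job is handed in; nothing more can be done
```

The lid of the larger box is open to about 45°, levered up with the pry blade. The blade then went back flat on the table near where it started, and I handed the job in at about 16 s of the 48 s allowed.

- **Levering:** the blade went about 48 mm into the slot without any noticeable contact, and I then raised it straight up. The force readings I took stayed within a few newtons.
- **Lid angle:** the last top picture matches an opening of about 45–46°. The blade's height while it held the lid had suggested about 48°. Both are above the 35° asked for.
- **Final state:** in the last pictures the blade lies flat, the bodkin appears where it was, and the gripper is open and clear of everything.
- **Regrip:** my first grip sat too high on the handle, so I let go and regripped about 7 mm lower before lifting.
- **Camera disagreement:** the two cameras differed by about 5 to 10 mm in x on the tool and box, which was well within the slot's clearance.

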